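# Lay the standing things down in the drawer tray

### The arm

A 6-joint arm with a two-finger parallel gripper is mounted at the origin on a cart in front of the work surface, level with it; the furniture and walls round the work are solid. World frame = base frame: x ahead of the robot, y to its left, z up, the work surface at z = 0. Lengths are in mm, angles in rad, forces in N, time in s.
With the tool pointing down it reaches from about 350 to 975 mm from the base axis. Payload 7.1 kg.
Tool frame: the origin (TCP) lies on the front face of the gripper's body, between the roots of the fingers; the fingertips stand 80 mm ahead of it and the grasp point (between the pads) lies 61 mm ahead of it (env.tips_ahead is the distance from the TCP to the fingertips, in mm); z points along the fingers, y is the line along which they close (so a half turn about z gives the same grasp; the last joint's range is limited). The gripper opens to 88 mm and grips with 3 to 60 N. Pads are 20 mm wide; open, the fingers measure 115 mm over their backs; the gripper's body (75 mm by 178 mm) begins 61 mm behind the grasp point.
Start: joints at [-1.194, 0.423, 1.63, -0, 1.089, -0.019], TCP at [240.982, -576.657, 302.675] pointing down, gripper open.
Joint ranges: [-3, 3], [-0.9, 2.11], [0.09, 2.58], [-1.31, 4.45], [0.11, 2.69], [-2.54, 2.54]. Speed limits (rad/s): [2.39, 2.39, 3.01, 3.14, 3.14, 3.14].

### API

Orientations are given as a unit quaternion [x, y, z, w].
In Python, from station import env, set_gripper, viewer, workorder gives the robot as it stands. Calls block until the motion is done:
- env.reach(position, orientation): joint-space move of the TCP to a pose.
- env.move_l(position, rot=None, rate=150, f_stop=None): straight line of the TCP; rot=None keeps the orientation; rate is the mean speed in mm/s. With f_stop (N) it stops when the force on the tool has changed by that much, and returns True; else False.
- env.move_joints(angles): joint-space move.
- set_gripper(opening): finger opening in mm; the grip force is fixed at half the most; returns when the fingers have stopped.
- env.hold(seconds).
- env.ik(position, orientation): joint angles nearest the present ones, or None.
- env.read_state(): the state.
- viewer.camera(name): name is "scene" or "side" or "wrist"; returns the picture (420x560x3 uint8, blue, green, red); there is no depth.
- viewer.camera_params(name): a dict with "fx", "fy", "cx", "cy" (pixels), "pose" (4x4, takes a point from camera to world coordinates); the wrist camera has in their place "tool_from_camera" (4x4, takes a point from camera to tool coordinates, whose origin is the TCP and whose axes are the flange's). Camera axes: x right, y up, looking along -z (the intrinsics and any distortion apply to the point x, -y, -z); pixel columns grow to the right and rows downward; lengths in mm; the calibration is good to about 2 mm. A picture is of the moment at which its call begins: read the wrist's pose just before it. camera_params takes no time and is no camera call.
A pose or a line that the arm cannot do raises env.IKError and nothing moves.
- workorder.sign_off(): hands the job in; it is judged then, once.
The state is a dict: "time_s": time; "qpos": joint angles; "dq": joint speeds; "tau": joint torques, N m; "tool_pos": TCP position; "orientation": TCP orientation; "force": force on the tool from outside, world axes, zero at the start; "wrist_torque": the same for the moment, N m; "width": finger opening in mm; "grip_force": force on a finger pad.
Only numpy, scipy, OpenCV 4.12 (cv2) and the standard library are available. Lean on these libraries where they do the work, as an engineer would, in place of code of your own. Each camera call takes 0.05 s, during which the arm holds its last target. There are 200 camera calls.

### The job

The three-lane tray has to go into a low drawer, but a glue stick and a capped button tube stand on end in its two outer lanes. Push each of them over with the fingertips, towards the middle of the tray, so that it lies flat along its own lane; do not pick anything up. Leave the marker and the standing thread reel in the middle lane, and everything round the tray, as they are.

Things in the scene. Friction and masses are not known exactly. Their poses are not given: they have to be found in the camera images.
- tray: Grey tray fixed on the table, 206 x 122 mm, walls 24 mm high, floor 5 mm. Origin: centre of its underside; x along its lanes, y across, z up. Three lanes 194 x 34 mm, centred on y = -38, 0, +38 mm. Of the glue stick and the tube, one stands in one outer lane near the -x end, the other in the other outer lane near the +x end (which is which varies), 48 to 84 mm from the tray's middle along x.
- glue: Cylindrical glue stick, diameter 24 mm, 86 mm tall, 20 to 45 g, standing loose on its flat foot on the tray's floor. Nothing stands between it and its lane's far end. Origin: centre of its foot; z along the stick to the cap. Tips over by itself once it leans about 16 degrees.
- glue_foot (a point): Centre of the glue stick's flat foot.
- glue_top (a point): Centre of the glue stick's cap top, 86 mm above its foot (91 mm above the table while it stands).
- tube: Clear capped tube of buttons, body diameter 24 mm, cap diameter 27 mm, about 140 mm long, 25 to 50 g, standing loose on its plain end, cap up. Origin: on the tube's skin near mid-length, about 12.5 mm beside its axis and 71 mm above its foot; its own y axis runs along the tube from cap to foot. Tips over by itself once it leans about 10 degrees.
- tube_foot (a point): Centre of the tube's plain end, on the tray's floor while it stands.
- tube_top (a point): Centre of the tube's cap end, 140 mm from the foot (145 mm above the table while it stands); a small button stands up to 4 mm beyond it.
- reel: Thread reel, diameter 29 mm, 40 mm tall (its top 45 mm above the table), standing loose in the middle lane near the tray's +x end; must stay standing. Origin: centre of its foot.
- pen: Felt marker lying along the middle lane, 132 x 14 x 16 mm; must stay there. Origin: middle of its underside; its y runs along it.
- snap_press: Fixed green hand press right of the tray, an obstacle for the arm. Origin: under its middle. Base 215 x 123 mm, 24 mm high; its head and column, 30 mm wide, stand 235 mm high; a lever along its right side (38 mm off its middle) slants forward and up to a red grip, 130 mm in front of the origin and 426 mm high.
- stamp: Bystander: wooden hand stamp with a black knob, 28 x 44 x 55 mm, loose, far right. Origin under its centre.
- tube_lay_0: Bystander: capped button tube lying on the bare table right of the press, 27 x 143 x 27 mm, loose; not the one in the tray. Origin under its middle.
- snap_jar_0: Bystander: small screw jar, 34 mm wide, 44 mm tall, loose. Origin under its centre.
- pin_tin: Bystander: round tin, 62 mm wide, 25 mm tall, loose, between the cash box and the pine drawer cabinet. That fixed cabinet, 272 mm high, stands beyond the tray, its top drawer ajar towards the robot: the drawer's front is at world x = 0.745 (knob 0.72), so keep the gripper's body short of it. Origin under its centre.
- tape_measure: Bystander: round tape measure, 52 x 69 x 20 mm, loose. Origin under its centre.
- card_packet: Bystander: banded packet of cards, 56 x 85 x 17 mm, loose. Origin under its centre.

How it is judged (in metres and radians):
At the end, for the whole second after the job is handed in: The glue stick and the tube both lie at rest on the tray's floor, each wholly in an outer lane and along it (within 0.2 rad, both end centres within 11 mm of the lane's centre line and below 24 mm above the table); reel still upright and, like the marker in the tray, within 20 mm of where it was (((y of glue_foot in the frame of tray between 0.027 and 0.049 m and y of glue_top in the frame of tray between 0.027 and 0.049 m) or (y of glue_foot in the frame of tray between -0.049 and -0.027 m and y of glue_top in the frame of tray between -0.049 and -0.027 m)) and angle between the z axis of glue and the x axis of tray, either way round below 0.2 rad and height (world z) of each of glue_foot, glue_top, tube_foot, tube_top below 0.024 m and x of glue_foot in the frame of tray between -0.1 and 0.1 m and x of glue_top in the frame of tray between -0.1 and 0.1 m and linear speed of each of glue, tube below 0.02 m/s and angular speed of each of glue, tube below 0.3 rad/s and ((y of tube_foot in the frame of tray between 0.027 and 0.049 m and y of tube_top in the frame of tray between 0.027 and 0.049 m) or (y of tube_foot in the frame of tray between -0.049 and -0.027 m and y of tube_top in the frame of tray between -0.049 and -0.027 m)) and angle between the y axis of tube and the x axis of tray, either way round below 0.2 rad and x of tube_foot in the frame of tray between -0.1 and 0.1 m and x of tube_top in the frame of tray between -0.1 and 0.1 m and angle between reel's own z axis and vertical below 0.3 rad and distance of each of reel, pen from where it was at the start of the episode below 0.02 m); the robot touches nothing.
It fails at once if the glue stick or the tube is lifted (its foot rises more than 40 mm above the tray's floor) (height (world z) of any of glue_foot, tube_foot above 0.045 m).
It fails at once if the reel in the tray is knocked over, or it or the marker there is lifted or shifted over 25 mm (angle between reel's own z axis and vertical above 0.5 rad or distance of any of reel, pen from where it was at the start of the episode above 0.025 m).
It fails at once if a bystander round the tray is knocked over or shifted over 25 mm (angle between any of stamp, snap_jar_0's own z axis and vertical above 0.5 rad or distance of any of snap_jar_0, stamp, tube_lay_0, pin_tin, tape_measure, card_packet from where it was at the start of the episode above 0.025 m).
It also fails if it takes over 48 s, if anything falls off the work surface, if the arm or the gripper's body presses on something with over 40 N, if the wrist force passes 120 N, or if a joint passes its speed limit or range.

## Working session

There is one attempt and no reset: what is moved stays moved. The work goes in short steps, each a Python script; the robot and the scene stay as the last script left them, time stands still between calls to the robot, and variables do not carry over. Pictures are saved under pics/ and viewed, at most 10 in all, crops included, and the job is handed in when it is done.

```bash
ls; mkdir -p pics; python3 - <<'E'
from station import env, viewer
import cv2, numpy as np
for n in ("scene","side"):
    im=viewer.camera(n); cv2.imwrite(f"pics/{n}0.png",im)
    p=viewer.camera_params(n); print(n,{k:(np.round(v,3).tolist()) if k!='name' else v for k,v in p.items()})
print(viewer.camera_params("wrist"))
E
```

```text
pics
scene {'fx': 413.347, 'fy': 413.347, 'cx': 275.9, 'cy': 210.933, 'pose': [[-0.664, 0.326, -0.673, -170.164], [-0.748, -0.27, 0.607, 635.73], [0.016, 0.906, 0.423, 583.752], [0.0, 0.0, 0.0, 1.0]]}
side {'fx': 479.226, 'fy': 479.226, 'cx': 285.25, 'cy': 214.589, 'pose': [[0.987, 0.075, -0.142, 395.121], [-0.16, 0.582, -0.798, -993.717], [0.023, 0.81, 0.586, 830.098], [0.0, 0.0, 0.0, 1.0]]}
{'fx': 366.5412949275316, 'fy': 366.5412949275316, 'cx': 283.5647821357526, 'cy': 201.55396819179566, 'tool_from_camera': array([[ 9.13537623e-04,  9.54308600e-01,  2.98821454e-01,
         8.32287841e+01],
       [ 9.99997149e-01, -2.12526483e-04, -2.37840744e-03,
         4.22184193e-01],
       [-2.20622720e-03,  2.98822775e-01, -9.54306074e-01,
        -8.07399026e+01],
       [ 0.00000000e+00,  0.00000000e+00,  0.00000000e+00,
         1.00000000e+00]])}
```

View pics/scene0.png

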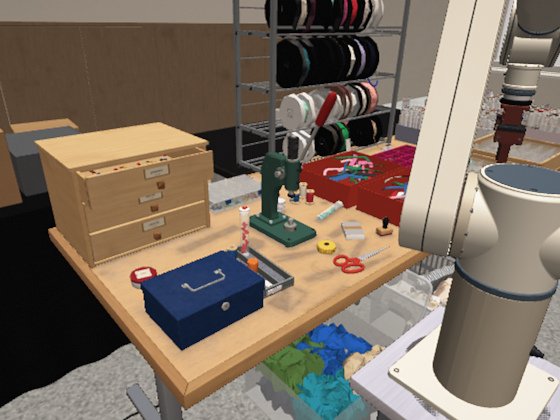

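View pics/side0.png

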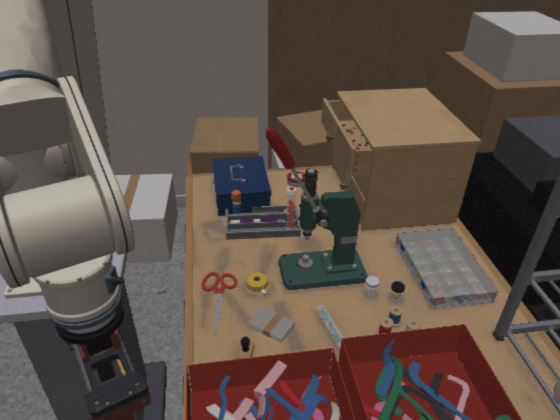

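The scene view shows the tray at about (265,268), partly hidden by the cash box, with the tube's cap at (244,210) and the glue's orange cap at (253,264). In the side view the tray is at (262,222), the glue at (236,200), the tube at (291,205), and the press to the right of the tray. I'll crop in closer.

```bash
python3 - <<'E'
import cv2, numpy as np
a=cv2.imread("pics/side0.png")[160:260,200:350]; b=cv2.imread("pics/scene0.png")[190:315,215:315]
a=cv2.resize(a,None,fx=5,fy=5,interpolation=cv2.INTER_CUBIC)
cv2.imwrite("pics/sidec.png",a)
cv2.imwrite("pics/scenec.png",cv2.resize(b,None,fx=4.7,fy=4.7,interpolation=cv2.INTER_CUBIC))
E
```

```text
(no output)
```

View pics/sidec.png

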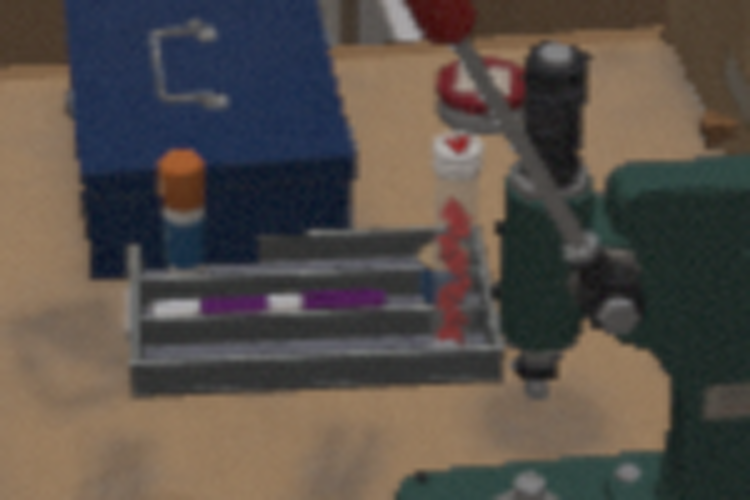

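View pics/scenec.png

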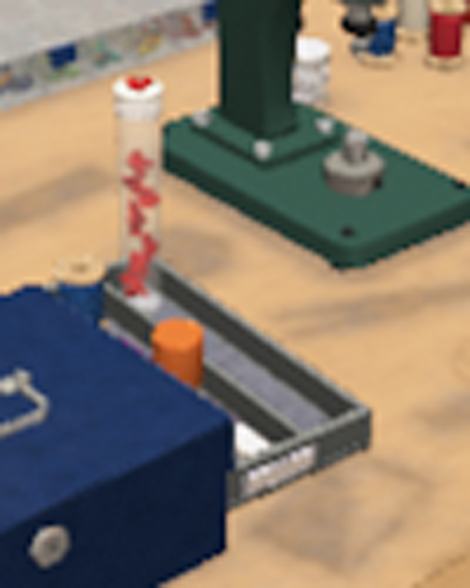

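Tray corners, glue cap top (side crop 182,160; orange in scene crop 180,333) and tube cap (side 457,142; scene 138,92) are all visible. The glue is in the far (+y) lane at the -x end beside the cash box, and the tube is in the near (-y) lane at the +x end. Next I cast rays.

```bash
cat > h.py <<'E'
import numpy as np
from station import env, viewer, set_gripper
def ray(p,uv,T=None):
    T=np.array(p["pose"] if T is None else T); d=np.array([(uv[0]-p["cx"])/p["fx"],-(uv[1]-p["cy"])/p["fy"],-1.])
    return T[:3,3],T[:3,:3]@d
def onz(p,uv,z,T=None):
    o,d=ray(p,uv,T); return o+d*(z-o[2])/d[2]
def two(r1,r2):
    (a,d),(b,e)=r1,r2; s=np.linalg.lstsq(np.c_[d,-e],b-a,rcond=None)[0]; P,Q=a+s[0]*d,b+s[1]*e
    return (P+Q)/2,np.linalg.norm(P-Q)
E
python3 - <<'E'
from h import *
np.set_printoptions(precision=1,suppress=True)
S=viewer.camera_params("side");C=viewer.camera_params("scene")
s=lambda u,v:(200+u/5-.4,160+v/5-.4); c=lambda u,v:(215+u/4.7-.4,190+v/4.7-.4)
for n,uv,z in [("FLrim",(132,362),24),("FRrim",(500,347),24),("BLrim",(132,248),24),("BRrim",(480,228),24),("FL0",(135,395),0),("FR0",(502,380),0),("glue",(182,160),91),("tube",(457,142),145)]:
    print("side",n,onz(S,s(*uv),z))
for n,uv,z in [("nearrim",(370,412),24),("near0",(370,445),0),("farR rim",(155,258),24),("glue",(180,333),91),("tube",(138,90),145)]:
    print("scene",n,onz(C,c(*uv),z))
print("glue2",two(ray(S,s(182,160)),ray(C,c(180,333))),"tube2",two(ray(S,s(457,142)),ray(C,c(138,90))))
print("grip top",two(ray(S,(269,132)),ray(C,(334,95))), "grip base",two(ray(S,(291,165)),ray(C,(318,124))))
print("presshead",onz(S,(322,198),235),"base corners",[onz(S,s,24) for s in [(280,268),(362,263),(284,285),(365,281)]])
print("box corner",onz(S,s(92,275),0),onz(S,s(350,155),90), two(ray(S,s(90,178)),ray(C,c(228,428))))
print(env.read_state())
E
```

```text
side FLrim [418.1  44.3  24. ]
side FRrim [619.5  31.3  24. ]
side BLrim [424.7 151.7  24. ]
side BRrim [628.9 146.   24. ]
side FL0 [418.7  45.5   0. ]
side FR0 [621.7  32.    0. ]
side glue [455.1 138.5  91. ]
side tube [595.8  55.  145. ]
scene nearrim [414.3  49.1  24. ]
scene near0 [417.7  44.7   0. ]
scene farR rim [608.3  35.5  24. ]
scene glue [450.8 142.6  91. ]
scene tube [589.4  59.9 145. ]
glue2 (array([454.6, 140.4,  89.1]), np.float64(1.7545235030833766)) tube2 (array([595.3,  56.4, 142.9]), np.float64(2.5530692927466596))
grip top (array([ 507.5, -159. ,  416.1]), np.float64(1.3945525210872136)) grip base (array([ 552.8, -156.4,  337.6]), np.float64(3.0906361856772584))
presshead [ 631.2 -132.1  235. ] base corners [array([ 541.9, -118.6,   24. ]), array([ 750.5, -128.1,   24. ]), array([ 542.3, -179.1,   24. ]), array([ 738.9, -192.4,   24. ])]
box corner [400.6 161.3   0. ] [549.5 133.4  90. ] (array([401.9, 155.9,  70.1]), np.float64(4.23963807498278))
{'time_s': 0.1, 'qpos': array([-1.2,  0.4,  1.6,  0. ,  1.1, -0. ]), 'dq': array([ 0., -0., -0., -0., -0.,  0.]), 'tau': array([ -0. , -54.6, -27.4,   0.1,   0. ,  -0. ]), 'tool_pos': array([ 240.9, -576.3,  302. ]), 'orientation': array([ 1. ,  0.2, -0. , -0. ]), 'force': array([ 0.6, -0.2, -0.7]), 'wrist_torque': array([ 0., -0., -0.]), 'grip_force': 0.0, 'width': 88.09113890659258}
```

Triangulated heights (89 and 143 mm) agree with the 91 and 145 mm expected. The tray centre is about (524,99.5) with a yaw of about -3.7°. I'll take a wrist look from above to refine the yaw, swinging at small radius to clear the lever, and check both wrist flips.

```bash
cat >> h.py <<'E'
from scipy.spatial.transform import Rotation as R
def down(phi):
    c,s=np.cos(phi),np.sin(phi); return R.from_matrix(np.array([[c,s,0],[s,-c,0],[0,0,-1.]])).as_quat()
E
python3 - <<'E'
from h import *
import cv2
np.set_printoptions(precision=2,suppress=True)
print(R.from_quat(env.read_state()["orientation"]).as_matrix())
for phi in (-.065,np.pi-.065,-np.pi-.065):
  for p in ([652,50,195],[652,50,270],[425,142,150]): print(phi,p,env.ik(p,down(phi)))
for p in ([180,-330,400],[375,0,400],[400,100,380]): env.reach(p,down(np.arctan2(p[1],p[0]))) 
env.hold(.3)
st=env.read_state(); im=viewer.camera("wrist"); cv2.imwrite("pics/w1.png",im)
np.savez("w1.npz",pos=st["tool_pos"],q=st["orientation"]); print(st["tool_pos"],st["time_s"])
E
```

```text
[[ 0.92  0.39 -0.  ]
 [ 0.39 -0.92  0.  ]
 [ 0.   -0.   -1.  ]]
-0.065 [652, 50, 195] [ 0.06  0.59  1.63 -0.    0.92  1.69]
-0.065 [652, 50, 270] [ 0.06  0.5   1.59 -0.    1.05  1.69]
-0.065 [425, 142, 150] [ 0.3   0.43  2.1  -0.    0.6   1.93]
3.076592653589793 [652, 50, 195] [ 0.06  0.59  1.63 -0.    0.92 -1.45]
3.076592653589793 [652, 50, 270] [ 0.06  0.5   1.59 -0.    1.05 -1.45]
3.076592653589793 [425, 142, 150] [ 0.3   0.43  2.1  -0.    0.6  -1.21]
-3.206592653589793 [652, 50, 195] [ 0.06  0.59  1.63 -0.    0.92 -1.45]
-3.206592653589793 [652, 50, 270] [ 0.06  0.5   1.59 -0.    1.05 -1.45]
-3.206592653589793 [425, 142, 150] [ 0.3   0.43  2.1  -0.    0.6  -1.21]
[400.04  99.12 380.28] 3.7167
```

View pics/w1.png

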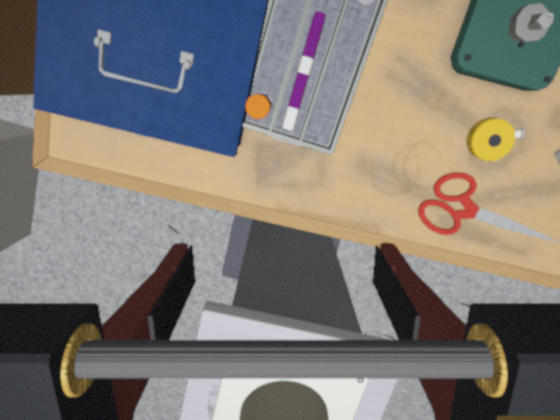

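The wrist view shows the glue cap at (258,106), the tray's near end at rows 125–150 and the marker, but the tube is out of frame. I'll retake it in the flipped orientation (camera on the robot's side), which is also the pose for pushing.

```bash
python3 - <<'E'
from h import *
import cv2
np.set_printoptions(precision=2,suppress=True)
env.reach([460,100,400],down(np.pi-.065)); env.hold(.3)
st=env.read_state(); im=viewer.camera("wrist"); cv2.imwrite("pics/w2.png",im)
np.savez("w2.npz",pos=st["tool_pos"],q=st["orientation"]); print(st["tool_pos"],st["time_s"])
E
```

```text
[459.99 100.   400.01] 6.4917
```

View pics/w2.png

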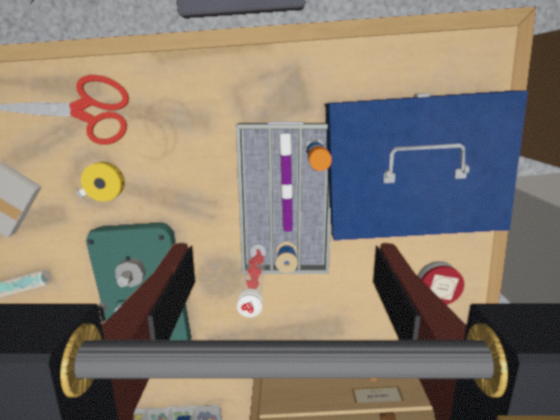

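The tray's rim corners are at about (238,124), (327,124), (243,272) and (328,270). The glue cap is at (319,159), the tube cap at (249,305) and the reel at (287,257). I'll fit the tray's left edge and near end by saturation.

```bash
python3 - <<'E'
from h import *
import cv2
np.set_printoptions(precision=2,suppress=True)
im=cv2.imread("pics/w2.png"); d=np.load("w2.npz"); p=viewer.camera_params("wrist")
T=np.eye(4);T[:3,:3]=R.from_quat(d["q"]).as_matrix();T[:3,3]=d["pos"]; T=T@p["tool_from_camera"]
hsv=cv2.cvtColor(im,cv2.COLOR_BGR2HSV); sat=cv2.GaussianBlur(hsv[...,1],(3,3),0).astype(float)
def edge(a,lo):  # first crossing below 75
    i=int(np.argmax(a<75)); return lo+i-1+(a[i-1]-75)/(a[i-1]-a[i])
L=np.array([onz(p,(edge(sat[r,222:262],222),r),24,T)[:2] for r in range(132,240)])
N=np.array([onz(p,(c,edge(sat[105:145,c],105)),24,T)[:2] for c in list(range(242,264))+list(range(304,320))])
def fit(P):
    v=cv2.fitLine(P.astype(np.float32),cv2.DIST_HUBER,0,.01,.01).ravel(); return v
vL,vN=fit(L),fit(N); print(vL,vN,np.degrees(np.arctan2(vL[1],vL[0])),np.degrees(np.arctan2(-vN[0],vN[1])))
for n,uv in [("nR",(238,124)),("nL",(327,124)),("fR",(243,272)),("fL",(328,270))]: print(n,onz(p,uv,24,T))
m=cv2.inRange(hsv,(5,180,150),(15,255,255)); m[:, :300]=0;m[:,335:]=0;m[:140]=0;m[180:]=0
ys,xs=np.nonzero(m); g=onz(p,((xs.min()+xs.max())/2,(ys.min()+ys.max())/2),91,T); print("glue",g,xs.min(),xs.max(),ys.min(),ys.max())
m=cv2.inRange(hsv[285:325,230:270],(0,0,185),(180,60,255)); ys,xs=np.nonzero(m); u,v=230+(xs.min()+xs.max())/2,285+(ys.min()+ys.max())/2
t=onz(p,(u,v),145,T); print("tube",t,u,v,np.ptp(xs),np.ptp(ys))
th=np.arctan2(vL[1],vL[0]); th=th if abs(th)<1.5 else th-np.pi*np.sign(th)
e=np.array([np.cos(th),np.sin(th)]);n=np.array([-e[1],e[0]])
y0=vL[2:]@n+61; x0=vN[2:]@e+103; c=x0*e+y0*n; print("tray",c,np.degrees(th))
for q in (g,t): print("local",(q[:2]-c)@e,(q[:2]-c)@n)
E
```

```text
[  1.    -0.06 501.75  35.42] [  0.06   1.   399.12  83.22] -3.616185 -3.4856613
nR [419.27  45.9   24.  ]
nL [426.24 154.71  24.  ]
fR [621.39  32.26  24.  ]
fL [625.79 150.43  24.  ]
glue [455.07 137.82  91.  ] 309 329 148 169
tube [591.19  54.54 145.  ] 249.0 301.0 26 32
tray [503.16  96.45] -3.616185
local -50.601606755842425 38.249044127407075
local 90.50035865341614 -36.27465264814338
```

Tray: centre (523,95.5) and yaw -3.55°, with the long-edge fit and corners agreeing. The near-end fit missed the edge, so I used the corners there. Both objects sit within 2 mm of their lane centres. I'll check the cash box's height and edge before lowering the gripper beside it.

```bash
cat >> h.py <<'E'
C0=np.array([523.2,96.]); TH=np.radians(-3.55); E=np.array([np.cos(TH),np.sin(TH)]); N=np.array([-E[1],E[0]])
Q=down(np.pi+TH)
def W(x,y,tip): return list(C0+x*E+y*N)+[tip+80.]   # tray-local xy, fingertip height -> TCP
E
python3 - <<'E'
from h import *
np.set_printoptions(precision=1,suppress=True)
d=np.load("w2.npz"); p=viewer.camera_params("wrist"); S=viewer.camera_params("side");C=viewer.camera_params("scene")
T=np.eye(4);T[:3,:3]=R.from_quat(d["q"]).as_matrix();T[:3,3]=d["pos"]; T=T@p["tool_from_camera"]
s=lambda u,v:(200+u/5-.4,160+v/5-.4); c=lambda u,v:(215+u/4.7-.4,190+v/4.7-.4)
print(two(ray(p,(327,103),T),ray(S,s(87,178))),two(ray(p,(332,240),T),ray(S,s(353,155))),two(ray(p,(327,103),T),ray(C,c(228,428))))
h=[two(ray(p,(391,150),T),ray(S,s(155,32))),two(ray(p,(464,147),T),ray(S,s(215,30)))]; print(h)
E
```

```text
(array([400.2, 149.8,  75.8]), np.float64(3.084445431989336)) (array([554.8, 150.5,  79.3]), np.float64(2.7547903876265094)) (array([400.6, 152.2,  67.1]), np.float64(4.149993982693613))
[(array([444.3, 202.1, 137.1]), np.float64(4.266515071154924)), (array([472.2, 302.9,  74.2]), np.float64(32.24479931525562))]
```

The box top is about 78 mm high with its edge at y≈150, right beside the glue. I'll push the glue's cap with closed fingers, tips at 81 mm, shifted 3 mm towards the middle so they stay clear of the box, and with a force guard on the way down.

```bash
python3 - <<'E'
from h import *
import cv2
np.set_printoptions(precision=1,suppress=True)
set_gripper(0)
env.reach(W(-116,35,150),Q)
print("down hit",env.move_l(W(-116,35,81),rate=60,f_stop=4),env.read_state()["tool_pos"])
print(env.move_l(W(-57,35,81),rate=50,f_stop=15),env.read_state()["force"])
env.hold(.4); a=viewer.camera("side")
env.move_l(W(-90,35,81),rate=150); env.move_l(W(-90,35,200),rate=150)
cv2.imwrite("pics/g.png",cv2.resize(a[160:260,200:350],None,fx=5,fy=5)); print(env.read_state()["time_s"],env.read_state()["width"])
E
```

```text
down hit False [409.8 138.2 161.3]
False [-0.6  0.  -0.7]
13.0333 0.6505762104723406
```

View pics/g.png

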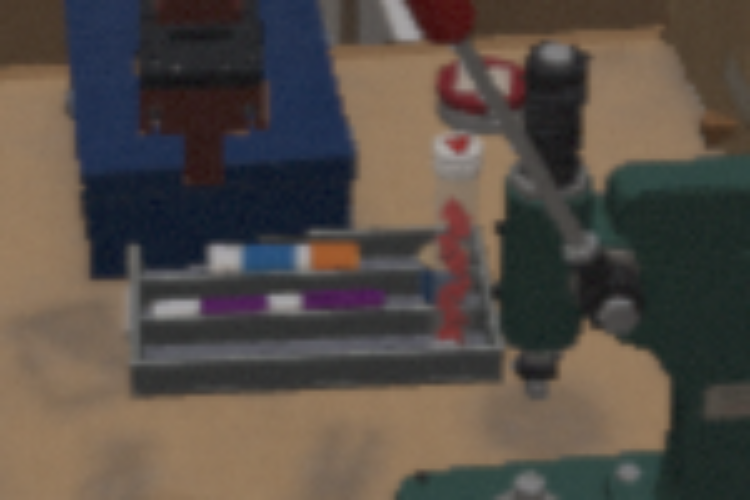

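The glue now lies flat along its lane (side crop 208–360, 257). For the tube, I'll cradle the upper body between slightly opened fingers and push towards -x.

```bash
python3 - <<'E'
from h import *
import cv2
np.set_printoptions(precision=1,suppress=True)
y=-37.5
env.move_l(W(-20,0,200),rate=200); env.reach(W(122,y,200),Q); set_gripper(13)
print("down hit",env.move_l(W(122,y,112),rate=100,f_stop=4),env.read_state()["tool_pos"],env.read_state()["width"])
print(env.move_l(W(54,y,112),rate=50,f_stop=15),env.read_state()["force"])
env.hold(.5); 
env.move_l(W(54,y,200),rate=150); env.reach(W(-70,0,320),Q); env.hold(.3)
a=viewer.camera("side"); st=env.read_state(); w=viewer.camera("wrist")
np.savez("w3.npz",pos=st["tool_pos"],q=st["orientation"])
a=cv2.resize(a[160:260,200:350],(600,400)); b=cv2.resize(w[60:340,190:400],(200,267)); b=cv2.copyMakeBorder(b,0,133,0,0,cv2.BORDER_CONSTANT)
cv2.imwrite("pics/w3.png",w);cv2.imwrite("pics/t.png",np.hstack([a,b])); print(st["time_s"])
E
```

```text
down hit False [643.1  51.  192.6] 13.052558329842428
False [ 0.2  0.8 -0.5]
19.5167
```

View pics/t.png

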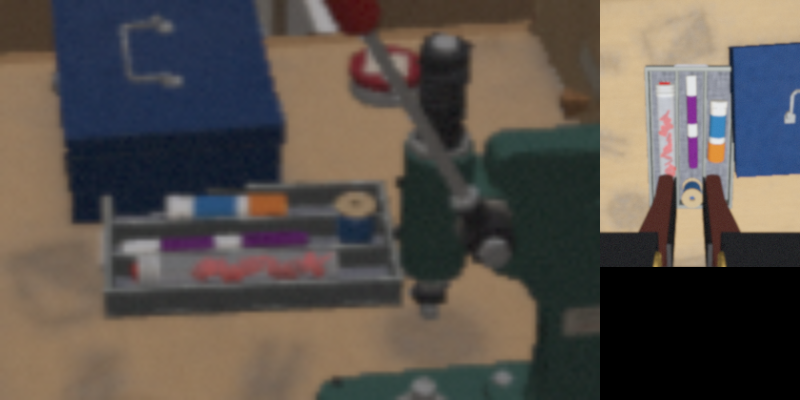

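Both lie flat in their own lanes. The tube's cap is inside the near end wall, and the reel is still standing with the marker where it was. The arm is clear, so I'm handing in.

```bash
python3 -c "
from station import workorder
print(workorder.sign_off())"
```

```text
the job is handed in; nothing more can be done
None
```

I pushed the glue stick and the tube over, and the last pictures show each lying flat along its own outer lane with the reel still standing and the marker in place; I handed the job in at about 20 s, but the call returned no verdict.

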